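# Pack the tapered glass blocks head to tail for lapping

### The job

Pack the four tapered glass blocks into the felt-lined tray, head to tail in turn, so that together they fill its rectangle ready for lapping: side by side along the length of the tray, sloping side to sloping side, with the straight sides outermost against the tray's two short walls and meeting in the middle. Keep them the same side up, set each one down without dropping it, square to the tray and flat on the felt. Leave the two straight-sided blocks, the loupe and the pendant where they lie.

Things in the scene. Friction and masses are not known exactly. Their poses are not given: they have to be found in the camera images.
- tray: Fixed steel tray, felt floor; sizes in mm: outside 82 (x) by 156 (y), inside 70 by 144. Origin: centre of underside, z up; felt 4 above it, rim 9. Blocks lie with their length along its x, side by side along y: 128 in all, 16 to spare. With even gaps their origins are at x 0, y -56.8, -13.6, 13.6, 56.8: 1st and 3rd with x along the tray's x, 2nd and 4th turned half round. Any block may take any place.
- wedge_a: Tapered sea-green glass block (4 alike), 60 mm long, 40 mm high, 0.19 kg; edges bevelled 3 mm. From above: one long side straight and square to both flat ends, the other sloping; wide end 40, narrow end 24. Origin: underside, midway between the ends, 12 in from the straight side. z up, x to the narrow end. Straight side at y = -12; slope from y = 28 (wide end) to 12 (narrow end).
- wedge_b: Another tapered block, exactly like wedge_a (same size, origin and axes).
- wedge_c: Another tapered block, exactly like wedge_a (same size, origin and axes).
- wedge_d: Another tapered block, exactly like wedge_a (same size, origin and axes).
- bar_a: Straight-sided block of the same glass and height, 60 x 32 x 40 mm, a plain rectangle from above; not part of the job. Origin at the centre of the underside, x along its length, z up.
- bar_b: The other straight-sided block, exactly like bar_a; not part of the job.
- loupe: Brass-rimmed loupe lying flat, 54 mm across and 12 mm high, with a short tab that makes it 74 mm long; not part of the job. Origin under the centre of the lens, x towards the tab.
- pendant: Violet glass drop pendant lying flat, about 55 mm long with its brass loop, 30 mm wide, 11 mm high; not part of the job. Origin under the centre of the round end, the loop towards -x.
Mind the look-alikes: they are no part of the job. Leave any yellow look-alike of the wedge_b alone. What is shaped like the wedge_d but blue is not meant.

How it is judged (in metres and radians):
At the end, for the whole second after the job is handed in: All four tapered blocks released, at rest, flat on the felt (within 3 mm), same side up, square to the tray within 0.14 rad, x within 9 mm, one per place (origin y -64 to -38, -26 to -1, 1 to 26, 38 to 64 mm), narrow ends in turn to the tray's +x, -x, +x, -x (z of wedge_a in the frame of tray between 0.001 and 0.007 m and x of wedge_a in the frame of tray between -0.009 and 0.009 m and angle between each of wedge_a, wedge_b, wedge_c, wedge_d's own z axis and vertical below 0.07 rad and angle between the x axis of each of wedge_a, wedge_b, wedge_c, wedge_d and the x axis of tray, either way round below 0.14 rad and linear speed of each of wedge_a, wedge_b, wedge_c, wedge_d below 0.01 m/s and z of wedge_b in the frame of tray between 0.001 and 0.007 m and x of wedge_b in the frame of tray between -0.009 and 0.009 m and z of wedge_c in the frame of tray between 0.001 and 0.007 m and x of wedge_c in the frame of tray between -0.009 and 0.009 m and z of wedge_d in the frame of tray between 0.001 and 0.007 m and x of wedge_d in the frame of tray between -0.009 and 0.009 m and ((y of wedge_a in the frame of tray between -0.064 and -0.038 m and y of tray in the frame of wedge_a above 0 m) or (y of wedge_b in the frame of tray between -0.064 and -0.038 m and y of tray in the frame of wedge_b above 0 m) or (y of wedge_c in the frame of tray between -0.064 and -0.038 m and y of tray in the frame of wedge_c above 0 m) or (y of wedge_d in the frame of tray between -0.064 and -0.038 m and y of tray in the frame of wedge_d above 0 m)) and ((y of wedge_a in the frame of tray between -0.026 and -0.001 m and y of tray in the frame of wedge_a below 0 m) or (y of wedge_b in the frame of tray between -0.026 and -0.001 m and y of tray in the frame of wedge_b below 0 m) or (y of wedge_c in the frame of tray between -0.026 and -0.001 m and y of tray in the frame of wedge_c below 0 m) or (y of wedge_d in the frame of tray between -0.026 and -0.001 m and y of tray in the frame of wedge_d below 0 m)) and ((y of wedge_a in the frame of tray between 0.001 and 0.026 m and y of tray in the frame of wedge_a below 0 m) or (y of wedge_b in the frame of tray between 0.001 and 0.026 m and y of tray in the frame of wedge_b below 0 m) or (y of wedge_c in the frame of tray between 0.001 and 0.026 m and y of tray in the frame of wedge_c below 0 m) or (y of wedge_d in the frame of tray between 0.001 and 0.026 m and y of tray in the frame of wedge_d below 0 m)) and ((y of wedge_a in the frame of tray between 0.038 and 0.064 m and y of tray in the frame of wedge_a above 0 m) or (y of wedge_b in the frame of tray between 0.038 and 0.064 m and y of tray in the frame of wedge_b above 0 m) or (y of wedge_c in the frame of tray between 0.038 and 0.064 m and y of tray in the frame of wedge_c above 0 m) or (y of wedge_d in the frame of tray between 0.038 and 0.064 m and y of tray in the frame of wedge_d above 0 m))); the robot touches nothing.
It fails at once if a straight-sided block is pushed more than 20 mm from where it lay (distance of any of bar_a, bar_b from where it was at the start of the episode above 0.02 m).
It fails at once if the loupe or the pendant is pushed more than 20 mm from where it lay (distance of any of loupe, pendant from where it was at the start of the episode above 0.02 m).
It fails at once if a tapered block is dropped (falls free of the fingers through about 20 mm or more) ((linear speed of wedge_a above 0.6 m/s and contact force between the fingers and wedge_a below 0.1 N) or (linear speed of wedge_b above 0.6 m/s and contact force between the fingers and wedge_b below 0.1 N) or (linear speed of wedge_c above 0.6 m/s and contact force between the fingers and wedge_c below 0.1 N) or (linear speed of wedge_d above 0.6 m/s and contact force between the fingers and wedge_d below 0.1 N)).
It also fails if it takes over 93 s, if anything falls off the work surface, if the arm or the gripper's body presses on something with over 40 N, if the wrist force passes 120 N, or if a joint passes its speed limit or range.

### The arm

A 7-joint arm with a two-finger parallel gripper is mounted at the origin on the work surface. World frame = base frame: x ahead of the robot, y to its left, z up, the work surface at z = 0. Lengths are in mm, angles in rad, forces in N, time in s.
With the tool pointing down it reaches from about 400 to 875 mm from the base axis. Payload 6.5 kg.
Tool frame: the origin (TCP) lies at the very end of the fingers, on their centre line; the grasp point (between the pads) lies 19 mm behind it; z points along the fingers, y is the line along which they close (so a half turn about z gives the same grasp; the last joint's range is limited). The gripper opens to 85 mm and grips with 20 to 120 N. Pads are 22 mm wide; open, the fingers measure 114 mm over their backs; the gripper's body (76 mm by 85 mm) begins 54 mm behind the grasp point. The pads swing forward as they close: fully open they stand 13 mm farther back than shut.
Start: joints at [-1.205, 0.536, -0.004, 1.538, 0.003, 1.067, -0.071], TCP at [272.024, 590.333, 231.29] pointing down, gripper open.
Joint ranges: [-2.7, 2.7], [-0.37, 2.16], [-1.27, 1.26], [0.24, 2.4], [-1.31, 4.45], [0.19, 1.91], [-2.76, 2.76]. Speed limits (rad/s): [2.39, 2.39, 3.14, 3.14, 3.14, 3.14, 3.14].

### API

Orientations are given as [roll, pitch, yaw] about the fixed x, y, z axes, in that order (R = Rz(yaw) Ry(pitch) Rx(roll)).
In Python, from rig import manip, viewer gives the robot as it stands. The module is installed in compiled form; this text tells all that it offers.
- The arm moves only by the tool play_rows, never from a script. Its arguments are lists of equal length, an entry for each row: "delta_rot": the turn, a rotation vector about the tool's x, y, z in degrees, a list of three; "translation": the shift along the tool's x, y, z in mm, a list of three; "fingers": the gripper command: -1 is shut, 1 is fully open, values between are in proportion. A call has 1 to 10 rows; each row is the pose to reach, as a shift and turn from the pose commanded when the call began, along the tool's axes at that moment; what a row does not reach only later rows make up. A row lasts 1/8 s, in which the tool goes at most 62.5 mm and 10.7 degrees, less where a joint would pass 70% of its speed; a pose out of reach is approached as far as the arm can. A call with a gripper value outside its range is refused whole. The fingers move at their own pace and stop on an object; "squeeze" is the grip in N (left out, the last holds). Time passes only in rows, so rows that repeat a pose let the fingers close. It gives the time, the measured TCP pose, the force, the opening and the grip force at its end, in the units of the state.
- manip.get_state(): the state, without advancing time (a new reading comes with each control period).
- viewer.grab_frame(name): name is "scene" or "top" or "wrist"; returns (picture, depth): 400x640x3 uint8, red, green, blue; 400x640 float32, mm along the optical axis (not along the pixel's ray), 0 where there is no reading.
- viewer.camera_model(name): a dict with "camera_matrix" (3x3 intrinsics, pixels), "eye" and "rotation" of the camera in the world; the wrist camera has in their place "tool_from_camera" (4x4, takes a point from camera to tool coordinates, whose origin is the TCP and whose axes are the flange's). Camera axes: x right, y down, z forward; pixel columns grow to the right and rows downward; lengths in mm; the calibration is good to about 2 mm. A picture is of the moment at which its call begins: read the wrist's pose just before it. camera_model takes no time and is no camera call.
- manip.close_job(): hands the job in; it is judged then, once.
The state is a dict: "clock": time; "qpos": joint angles; "joint_velocities": joint speeds; "joint_torque": joint torques, N m; "tcp_pos": TCP position; "orientation": TCP orientation; "force": force on the tool from outside, world axes, zero at the start; "ft_torque": the same for the moment, N m; "opening": opening from 0.0 (shut) to 1.0 (fully open); "grip_force": force on a finger pad.
Only numpy, scipy, OpenCV 4.12 (cv2) and the standard library are available. Lean on these libraries where they do the work, as an engineer would, in place of code of your own. Each camera call takes 0.05 s, during which the arm holds its last target. There are 200 camera calls.

## Working session

There is one attempt and no reset: what is moved stays moved. The work goes in short steps, Python scripts to look and compute and a tool call to move; the robot and the scene stay as the last step left them, time stands still between calls to the robot, and variables do not carry over. Pictures are saved under pics/ and viewed, at most 14 in all, crops included, and the job is handed in when it is done.

Besides the shell and the picture viewer there is one more tool, called after "Call:" as name(argument=value, ...), one argument or row to a line, values as JSON. play_rows: Moves the arm, as the interface text tells. Its arguments: {"type":"object","properties":{"delta_rot":{"type":"array","items":{"type":"array","items":{"type":"number"}}},"translation":{"type":"array","items":{"type":"array","items":{"type":"number"}}},"fingers":{"type":"array","items":{"type":"number"}},"squeeze":{"type":"number"}},"required":["delta_rot","translation","fingers"]}

```bash
mkdir -p pics; python3 - <<'E'
from rig import manip, viewer
import cv2,numpy as np
s=manip.get_state(); print({k:np.round(v,3).tolist() for k,v in s.items()})
for n in ("top","scene"):
    p,d=viewer.grab_frame(n); m=viewer.camera_model(n); print(n,{k:np.round(v,3).tolist() for k,v in m.items()})
    cv2.imwrite(f"pics/{n}0.png",p[:,:,::-1]); np.save(f"{n}_d.npy",d)
print(np.round(viewer.camera_model("wrist")["tool_from_camera"],3).tolist())
E
```

```text
{'clock': 0.0, 'qpos': [-1.205, 0.537, -0.004, 1.539, 0.003, 1.067, -0.071], 'joint_velocities': [-0.002, 0.002, -0.001, 0.001, 0.001, -0.001, 0.0], 'joint_torque': [-0.0, -58.341, 1.048, -25.912, 0.012, 0.009, -0.0], 'tcp_pos': [271.769, 589.747, 230.397], 'orientation': [-3.14, 0.0, 2.71], 'force': [0.101, 0.09, -0.019], 'ft_torque': [0.022, 0.014, 0.032], 'grip_force': 0.0, 'opening': 0.999}
top {'camera_matrix': [[409.03, 0.0, 329.734], [0.0, 409.03, 197.109], [0.0, 0.0, 1.0]], 'eye': [374.971, 2.928, 1006.829], 'rotation': [-2.957, -0.009, -1.543]}
scene {'camera_matrix': [[438.756, 0.0, 314.438], [0.0, 438.756, 205.027], [0.0, 0.0, 1.0]], 'eye': [1436.477, 402.496, 920.964], 'rotation': [-2.328, -0.012, 2.033]}
[[-0.001, -0.961, -0.277, 69.432], [1.0, -0.001, 0.0, 0.608], [-0.001, -0.277, 0.961, -143.376], [0.0, 0.0, 0.0, 1.0]]
```

View pics/top0.png

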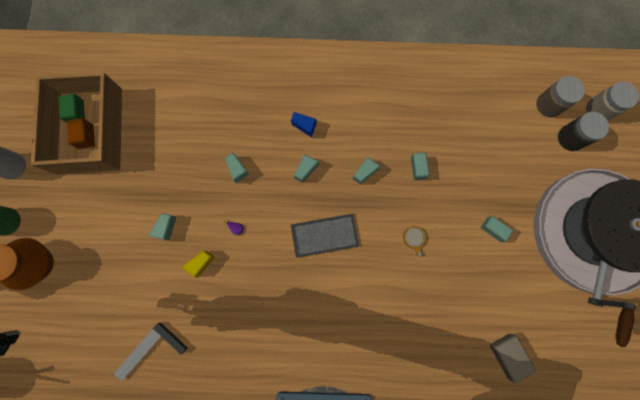

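View pics/scene0.png

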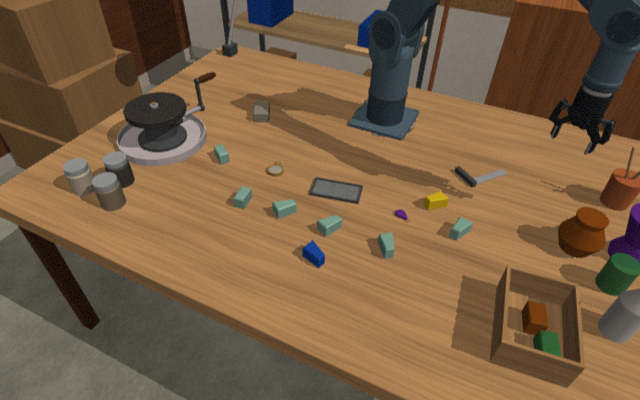

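The top view shows six sea-green blocks at about (237,167), (307,168), (366,171), (420,166), (163,227) and (497,229). The tray is at (324,235), with a blue look-alike at (304,124) and a yellow one at (198,263). The scene view agrees. Next I measure them.

```bash
cat > h.py <<'E'
import numpy as np,cv2
from scipy.spatial.transform import Rotation as Ro
from rig import manip, viewer
def cam(n):
    m=viewer.camera_model(n); K=np.array(m["camera_matrix"])
    if n=="wrist":
        s=manip.get_state(); T=np.array(m["tool_from_camera"]); R=Ro.from_euler("xyz",s["orientation"]).as_matrix()
        return K,R@T[:3,:3],R@T[:3,3]+np.array(s["tcp_pos"])
    return K,Ro.from_euler("xyz",m["rotation"]).as_matrix(),np.array(m["eye"])
def rays(c,px,z):
    K,R,e=c; px=np.atleast_2d(px).astype(float); v=np.c_[px,np.ones(len(px))]@np.linalg.inv(K).T@R.T
    return e+v*((z-e[2])/v[:,2])[:,None]
def cloud(c,d):
    K,R,e=c; h,w=d.shape; u,v=np.meshgrid(np.arange(w),np.arange(h))
    p=np.stack([(u-K[0,2])/K[0,0]*d,(v-K[1,2])/K[1,1]*d,d],-1)
    P=p@R.T+e; P[d<=0]=np.nan; return P
def green(p):
    h=cv2.cvtColor(p,cv2.COLOR_RGB2HSV); return cv2.inRange(h,(65,30,40),(100,255,255))
E
python3 - <<'E'
from h import *
p,d=viewer.grab_frame("top"); c=cam("top"); P=cloud(c,d)
g=green(p); print("table z",np.nanmedian(P[120:330,240:420,2]))
m=((g>0)&(P[:,:,2]>33)&(P[:,:,2]<48)).astype(np.uint8)
n,l,st,ce=cv2.connectedComponentsWithStats(m)
for i in range(1,n):
    if st[i,4]<60: continue
    cn=max(cv2.findContours((l==i).astype(np.uint8),0,2)[0],key=cv2.contourArea)
    q=rays(c,cn[:,0],40)[:,:2].astype(np.float32)
    z=P[l==i][:,2]
    print("px",ce[i].round(0),"n",st[i,4],"xy",rays(c,ce[i],40)[0].round(0),"z",np.median(z).round(1),"rect",cv2.minAreaRect(q))
x0=[(200,130,460,260)]
big=cv2.resize(p[140:255,140:520],None,fx=2.1,fy=2.1,interpolation=cv2.INTER_CUBIC)
cv2.imwrite("pics/top1.png",big[:,:,::-1])
q=P[205:265,280:370]; mm=(q[:,:,2]>-1)&(q[:,:,2]<13)
hs=cv2.cvtColor(p,cv2.COLOR_RGB2HSV); t=cv2.inRange(hs,(0,0,0),(180,70,255)); t[:205]=0;t[265:]=0;t[:,:280]=0;t[:,370:]=0
cn=max(cv2.findContours(t,0,2)[0],key=cv2.contourArea); print("tray",cv2.minAreaRect(rays(c,cn[:,0],9)[:,:2].astype(np.float32)))
E
```

```text
table z 0.8838711159925197
px [420. 165.] n 311 xy [ 642. -220.   40.] z 40.1 rect ((642.2522583007812, -220.28207397460938), (60.01490020751953, 32.229637145996094), 7.638027667999268)
px [235. 167.] n 272 xy [624. 231.  40.] z 40.5 rect ((624.787353515625, 234.72752380371094), (59.95132064819336, 34.05107879638672), 38.2552604675293)
px [305. 167.] n 290 xy [628.  61.  40.] z 40.4 rect ((624.4700317382812, 58.83085250854492), (36.40125274658203, 58.716453552246094), 66.44120025634766)
px [366. 170.] n 289 xy [626. -87.  40.] z 40.2 rect ((621.9923095703125, -88.31256866455078), (35.753421783447266, 60.54465103149414), 55.10078430175781)
px [161. 227.] n 310 xy [473. 395.  40.] z 40.8 rect ((475.34405517578125, 395.6496887207031), (36.15748596191406, 55.77756118774414), 73.60737609863281)
px [498. 228.] n 328 xy [ 492. -404.   40.] z 40.0 rect ((492.0518798828125, -403.1560363769531), (59.41506576538086, 32.54893493652344), 54.51438903808594)
tray ((467.2278747558594, 9.298538208007812), (79.84510803222656, 153.38323974609375), 11.835890769958496)
```

View pics/top1.png

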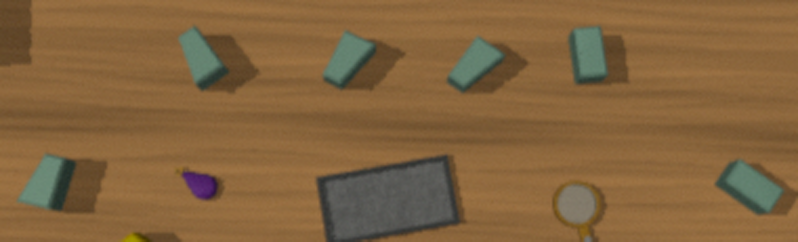

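```bash
cat >> h.py <<'E'
def fitline(pts):
    vx,vy,x,y=cv2.fitLine(pts.astype(np.float32),cv2.DIST_HUBER,0,.01,.01).ravel(); return np.array([x,y]),np.array([vx,vy])
def wedge(q):
    """q: contour points (mm, xy) of the top face -> origin, heading deg, checks"""
    hull=cv2.convexHull(q.astype(np.float32)); tri=hull
    e=1.
    while len(tri)>4: tri=cv2.approxPolyDP(hull,e,True); e+=.3
    k=tri[:,0]; 
    if len(k)<4: return None
    L=[]
    for i in range(4):
        a,b=k[i],k[(i+1)%4]; u=(b-a)/np.linalg.norm(b-a); nn=np.array([-u[1],u[0]])
        t=(q-a)@u; s=abs((q-a)@nn); sel=(s<3.5)&(t>5)&(t<np.linalg.norm(b-a)-5)
        L.append(fitline(q[sel]) if sel.sum()>=4 else (a,u))
    X=lambda l,m:l[0]+l[1]*np.linalg.solve(np.c_[l[1],-m[1]],m[0]-l[0])[0]
    C=np.array([X(L[i-1],L[i]) for i in range(4)])  # C[i] start of side i
    ln=[np.linalg.norm(C[(i+1)%4]-C[i]) for i in range(4)]
    par=[abs(np.cross(L[i][1],L[i+2][1])) for i in (0,1)]
    i0=0 if par[0]<par[1] else 1; ends=(i0,i0+2)
    w,nr=sorted(ends,key=lambda i:-ln[i]); mid=lambda i:(C[i]+C[(i+1)%4])/2
    s=[i for i in range(4) if i not in ends]
    st=min(s,key=lambda i:abs(L[i][1]@L[w][1])); sl=[i for i in s if i!=st][0]
    ux=L[st][1]*np.sign(L[st][1]@(mid(nr)-mid(w)))
    ue=L[w][1]*np.sign(L[w][1]@(mid(sl)-mid(st))); # end direction also gives heading
    uy0=np.array([-ux[1],ux[0]]); sg=np.sign(uy0@ue)
    a=np.arctan2(ux[1],ux[0]); b=np.arctan2(ue[1],ue[0])-sg*np.pi/2; b=a+(b-a+np.pi)%(2*np.pi)-np.pi
    h=(a+b)/2; ux=np.array([np.cos(h),np.sin(h)]); uy=sg*np.array([-ux[1],ux[0]])
    length=abs((mid(nr)-mid(w))@ux); d=(60-length)/2
    cx=((mid(nr)+mid(w))/2)@ux; cy=mid(st)@uy+12-d
    return cx*ux+cy*uy,np.degrees(h),dict(len=length,wide=ln[w],narrow=ln[nr],dif=np.degrees(a-b),side=sg)
def wedges(n,zr=(35,48),zp=39.,amin=60):
    c=cam(n); p,d=viewer.grab_frame(n); P=cloud(c,d)
    m=((green(p)>0)&(P[:,:,2]>zr[0])&(P[:,:,2]<zr[1])).astype(np.uint8)
    N,l,stt,ce=cv2.connectedComponentsWithStats(m); out=[]
    for i in range(1,N):
        if stt[i,4]<amin: continue
        cn=max(cv2.findContours((l==i).astype(np.uint8),0,1)[0],key=cv2.contourArea)
        q=rays(c,cn[:,0],zp)[:,:2]; r=wedge(q)
        out.append((ce[i],np.median(P[l==i][:,2]),r,q))
        if r: print("px",ce[i].round(),"area",stt[i,4],"z",out[-1][1].round(1),"org",r[0].round(1),"head",r[1].round(1),{k:float(np.round(v,1)) for k,v in r[2].items()})
    return p,d,c,out
def go(x,y,z,ang):
    "shift/turn to put TCP at x,y,z with tool y at angle ang (deg, world), tool down"
    s=manip.get_state(); R=Ro.from_euler("xyz",s["orientation"]).as_matrix()
    t=R.T@(np.array([x,y,z])-s["tcp_pos"]); a=np.radians(ang); ty=np.array([np.cos(a),np.sin(a),0])
    Rt=np.c_[np.cross(ty,[0,0,-1]),ty,[0,0,-1]]; r=Ro.from_matrix(R.T@Rt).as_rotvec(degrees=True)
    print("t",s["clock"],"now",np.round(s["tcp_pos"],1),"shift",t.round(1),"rot",r.round(1),"q7",round(s["qpos"][6],2))
E
python3 - <<'E'
from h import *
wedges("top",(33,48))
go(473,395,200,73)
E
```

```text
px [420. 165.] area 302 z 40.1 org [ 611.3 -224.6] head -83.1 {'len': 29.399999618530273, 'wide': 57.5, 'narrow': 55.099998474121094, 'dif': -1.0, 'side': 1.0}
px [235. 167.] area 278 z 40.5 org [629.  230.5] head 37.9 {'len': 56.599998474121094, 'wide': 34.20000076293945, 'narrow': 19.700000762939453, 'dif': 2.200000047683716, 'side': 1.0}
px [305. 167.] area 295 z 40.3 org [627.3  65.2] head 156.9 {'len': 57.5, 'wide': 35.79999923706055, 'narrow': 22.200000762939453, 'dif': -4.400000095367432, 'side': 1.0}
px [366. 170.] area 287 z 40.2 org [626.6 -83.2] head 145.7 {'len': 56.900001525878906, 'wide': 36.0, 'narrow': 19.700000762939453, 'dif': -0.699999988079071, 'side': 1.0}
px [161. 227.] area 309 z 40.5 org [474.4 389.3] head -10.8 {'len': 53.29999923706055, 'wide': 36.5, 'narrow': 21.0, 'dif': 1.399999976158142, 'side': 1.0}
px [498. 228.] area 329 z 39.8 org [ 474.1 -429.4] head -35.5 {'len': 30.299999237060547, 'wide': 57.400001525878906, 'narrow': 56.0, 'dif': -1.399999976158142, 'side': 1.0}
t 0.2 now [271.9 590.  230.8] shift [-264.3  -92.9   30.9] rot [-0.1  0.  -7.7] q7 -0.07
```

```bash
python3 - <<'E'
from h import *
go(474,389,200,-11)
E
```

```text
t 0.2 now [271.9 590.  230.8] shift [-267.7  -97.9   30.9] rot [-0.   0.  76.3] q7 -0.07
```

Call:
play_rows(
  translation=[
    [-54,-20,6],
    [-108,-40,12],
    [-160,-60,18],
    [-214,-80,24],
    [-268,-98,31],
    [-268,-98,31],
    [-268,-98,31],
    [-268,-98,31],
    [-268,-98,31],
  ],
  delta_rot=[
    [0,0,10],
    [0,0,20],
    [0,0,30],
    [0,0,40],
    [0,0,50],
    [0,0,60],
    [0,0,70],
    [0,0,76],
    [0,0,76],
  ],
  fingers=[1,1,1,1,1,1,1,1,1],
  squeeze=40,
)

```text
clock: 1.32
tcp_pos: [474.2, 389.2, 200.1]
orientation: [-3.142, 0.0, 1.385]
force: [0.5, 1.0, 0.3]
opening: 1.003
grip_force: 0.0
```

```bash
python3 - <<'E'
from h import *
p,d,c,o=wedges("wrist",amin=300); cv2.imwrite("pics/w1.png",p[:,:,::-1])
print(manip.get_state()["orientation"])
r=[k[2] for k in o if k[2]][0]
u=np.radians(r[1]); g=r[0]+1*np.array([-np.sin(u),np.cos(u)]); go(*g,6,r[1])
E
```

```text
px [316. 176.] area 1801 z 40.6 org [477.7 393.9] head -11.4 {'len': 56.599998474121094, 'wide': 37.900001525878906, 'narrow': 22.299999237060547, 'dif': 1.399999976158142, 'side': 1.0}
px [488. 286.] area 766 z 40.5 org [651.7 232. ] head 44.5 {'len': 33.099998474121094, 'wide': 35.5, 'narrow': 24.399999618530273, 'dif': -9.600000381469727, 'side': 1.0}
[-3.14152267e+00  3.81001429e-04  1.38582371e+00]
t 1.375 now [474.2 389.2 200.1] shift [  6.4   2.6 194.1] rot [-0.   0.   0.8] q7 -0.77
```

View pics/w1.png

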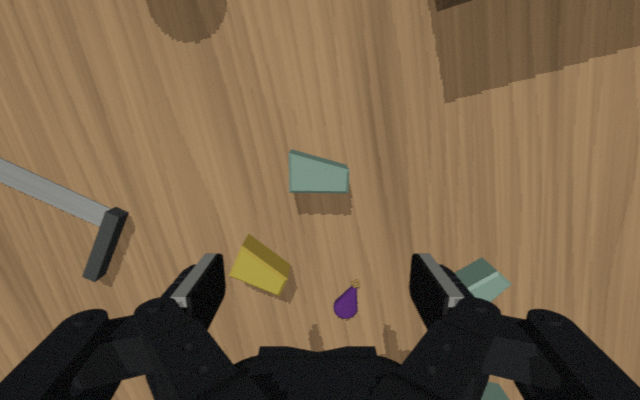

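The wrist view shows the target wedge at (316,176), with the yellow block at (260,265) and the pendant at (347,300), both clear of the grasp. I descend and grip.

Call:
play_rows(
  translation=[
    [6.4,2.6,50],
    [6.4,2.6,100],
    [6.4,2.6,145],
    [6.4,2.6,175],
    [6.4,2.6,194],
    [6.4,2.6,194],
    [6.4,2.6,194],
    [6.4,2.6,194],
    [6.4,2.6,194],
    [6.4,2.6,194],
  ],
  delta_rot=[
    [0,0,0.8],
    [0,0,0.8],
    [0,0,0.8],
    [0,0,0.8],
    [0,0,0.8],
    [0,0,0.8],
    [0,0,0.8],
    [0,0,0.8],
    [0,0,0.8],
    [0,0,0.8],
  ],
  fingers=[1,1,1,1,1,1,-1,-1,-1,-1],
  squeeze=40,
)

```text
clock: 2.62
tcp_pos: [479.0, 395.9, 8.0]
orientation: [3.14, -0.002, 1.37]
force: [-0.8, -0.9, 6.7]
opening: 0.696
grip_force: 44.9
```

```bash
python3 - <<'E'
from h import *
p,d,c,o=wedges("wrist",amin=300); cv2.imwrite("pics/w2.png",p[:,:,::-1])
go(474,389,6,-11)
E
```

```text
px [310. 283.] area 10409 z 40.5 org [479.6 394.2] head -11.4 {'len': 58.900001525878906, 'wide': 40.0, 'narrow': 24.299999237060547, 'dif': -0.5, 'side': 1.0}
t 2.675 now [479.1 395.9   8. ] shift [-7.8 -3.6  2. ] rot [ 0.1 -0.1 -0.5] q7 -0.71
```

View pics/w2.png

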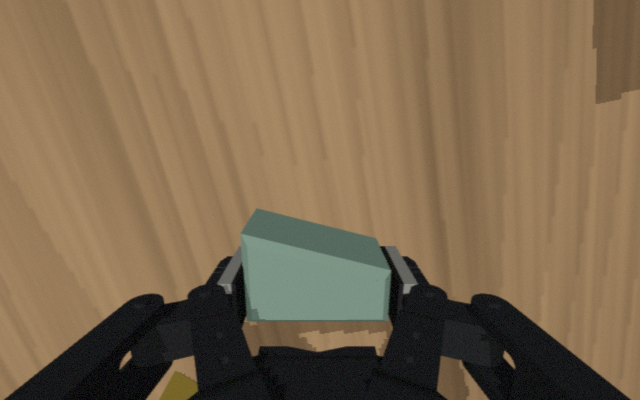

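The block is centred in the grip, its top face spanning (243–388, 235–320). I lift it and carry it to a hover from which the wrist camera sees the tray.

```bash
python3 - <<'E'
from h import *
go(484,-74,160,11.8)
E
```

```text
t 2.675 now [479.1 395.9   8. ] shift [-459.1   98.9 -152.9] rot [  0.1  -0.1 -23.3] q7 -0.71
```

Call:
play_rows(
  translation=[
    [0,0,-30],
    [-5,1,-80],
    [-60,13,-105],
    [-120,26,-120],
    [-180,39,-130],
    [-240,52,-140],
    [-300,65,-150],
    [-358,77,-155],
    [-412,89,-155],
    [-459,99,-155],
  ],
  delta_rot=[
    [0,0,0],
    [0,0,0],
    [0,0,0],
    [0,0,-5],
    [0,0,-10],
    [0,0,-15],
    [0,0,-20],
    [0,0,-23.3],
    [0,0,-23.3],
    [0,0,-23.3],
  ],
  fingers=[-1,-1,-1,-1,-1,-1,-1,-1,-1,-1],
)

```text
clock: 3.92
tcp_pos: [483.2, -76.9, 162.0]
orientation: [3.14, 0.0, 1.775]
force: [0.4, 1.0, -2.0]
opening: 0.696
grip_force: 44.4
```

Call:
play_rows(
  translation=[
    [0,0,0],
    [0,0,0],
  ],
  delta_rot=[
    [0,0,0],
    [0,0,0],
  ],
  fingers=[-1,-1],
)

```text
clock: 4.18
tcp_pos: [483.3, -74.1, 161.5]
orientation: [3.141, -0.0, 1.776]
force: [-0.4, 0.2, -2.1]
opening: 0.693
grip_force: 44.3
```

```bash
cat >> h.py <<'E'
def tray(p,c,z=9.,near=None):
    h=cv2.cvtColor(p,cv2.COLOR_RGB2HSV); m=cv2.inRange(h,(0,0,25),(180,75,200))
    return m
E
python3 - <<'E'
from h import *
p,d,c,o=wedges("wrist",(20,400),189-0.,300); cv2.imwrite("pics/w3.png",p[:,:,::-1]); np.save("w3d.npy",d)
s=manip.get_state(); print(s["tcp_pos"],s["orientation"])
P=cloud(c,d); 
h=cv2.cvtColor(p,cv2.COLOR_RGB2HSV)
for v,u in ((130,320),(100,320),(60,320),(20,320),(130,280),(160,320)): print((u,v),h[v,u],P[v,u].round(1))
E
```

```text
px [528.  71.] area 4282 z 40.3 org [543.1  34.8] head 155.4 {'len': 27.899999618530273, 'wide': 20.700000762939453, 'narrow': 13.699999809265137, 'dif': -0.30000001192092896, 'side': 1.0}
px [466. 237.] area 2487 z 40.4 org [543.1 -30.8] head 145.2 {'len': 29.600000381469727, 'wide': 17.899999618530273, 'narrow': 10.800000190734863, 'dif': -0.0, 'side': 1.0}
px [311. 272.] area 13692 z 193.7 org [484.6 -78. ] head 10.3 {'len': 59.099998474121094, 'wide': 51.599998474121094, 'narrow': 36.70000076293945, 'dif': 4.300000190734863, 'side': 1.0}
px [451. 365.] area 429 z 40.9 org [ 533.3 -104.3] head 100.7 {'len': 8.600000381469727, 'wide': 12.300000190734863, 'narrow': 9.699999809265137, 'dif': -2.200000047683716, 'side': -1.0}
[483.37081551 -73.41623413 161.41662546] [ 3.14128907e+00 -6.11729109e-04  1.77741179e+00]
(320, 130) [ 30  10 122] [476.2 -19.7   3.8]
(320, 100) [ 30   6 122] [470.6   6.5   4.4]
(320, 60) [ 40   7 110] [463.7  39.3   5.4]
(320, 20) [ 30   7 115] [457.2  70.1   5.1]
(280, 130) [80 10 73] [439.9 -27.    9.2]
(320, 160) [ 36  11 115] [481.9 -47.2   5.2]
```

View pics/w3.png

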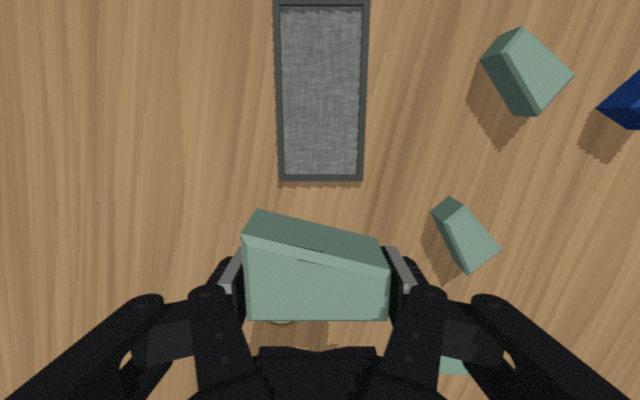

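```bash
python3 - <<'E'
from h import *
p,d,c,o=wedges("wrist",(35,48),39,300)
h=cv2.cvtColor(p,cv2.COLOR_RGB2HSV); m=cv2.inRange(h,(0,0,20),(180,60,200)); m[195:]=0; m[:,:240]=0; m[:,400:]=0
m=cv2.morphologyEx(m,cv2.MORPH_OPEN,np.ones((3,3)))
cn=max(cv2.findContours(m,0,1)[0],key=cv2.contourArea)
print(cv2.boundingRect(cn)); q=rays(c,cn[:,0],9)[:,:2].astype(np.float32); print("outer",cv2.minAreaRect(q))
f=cv2.inRange(h,(0,0,92),(180,40,200)); f[m==0]=0; f=cv2.morphologyEx(f,cv2.MORPH_CLOSE,np.ones((7,7)))
f=cv2.morphologyEx(f,cv2.MORPH_OPEN,np.ones((5,5)))
cn=max(cv2.findContours(f,0,1)[0],key=cv2.contourArea); print(cv2.boundingRect(cn))
for z in (4,9): print("inner",z,cv2.minAreaRect(rays(c,cn[:,0],z)[:,:2].astype(np.float32)))
E
```

```text
px [533.  70.] area 3382 z 40.6 org [631.2  66.5] head 155.4 {'len': 59.599998474121094, 'wide': 40.099998474121094, 'narrow': 24.399999618530273, 'dif': 0.4000000059604645, 'side': 1.0}
px [468. 240.] area 2109 z 40.6 org [629.9 -82.1] head 145.1 {'len': 60.0, 'wide': 38.79999923706055, 'narrow': 23.200000762939453, 'dif': 0.4000000059604645, 'side': 1.0}
px [451. 366.] area 407 z 40.8 org [ 639.3 -228.1] head 101.3 {'len': 20.600000381469727, 'wide': 31.700000762939453, 'narrow': 18.899999618530273, 'dif': -0.8999999761581421, 'side': -1.0}
(272, 0, 98, 182)
outer ((470.5372314453125, 9.293319702148438), (81.37464141845703, 153.51683044433594), 11.739275932312012)
(280, 9, 82, 166)
inner 4 ((470.2076416015625, 9.582595825195312), (70.19650268554688, 142.33274841308594), 11.79551887512207)
inner 9 ((470.2027587890625, 9.347610473632812), (69.02981567382812, 139.96713256835938), 11.795522689819336)
```

```bash
cat >> h.py <<'E'
TH=11.8; TC=np.array([470.3,10.3])
UX=np.array([np.cos(np.radians(TH)),np.sin(np.radians(TH))]); UY=np.array([-UX[1],UX[0]])
def place(ty,along,lat,z,flip=False):
    "along/lat: block origin in block axes minus TCP; flip: block x opposite to tool y / tray x"
    f=-1 if flip else 1; t=TC+ty*UY-f*(along*UX+lat*UY); print("tcp target",t.round(1)); go(*t,z,TH)
E
python3 -c "
from h import *
place(-56.8,.83,-1.57,14)"
```

```text
tcp target [480.8 -43.9]
t 4.275 now [483.4 -73.1 161.3] shift [ 29.    3.4 147.4] rot [ 0.  -0.   0.1] q7 0.42
```

Call:
play_rows(
  translation=[
    [29,3.4,20],
    [29,3.4,65],
    [29,3.4,105],
    [29,3.4,130],
    [29,3.4,142],
    [29,3.4,147],
    [29,3.4,147],
    [29,3.4,147],
  ],
  delta_rot=[
    [0,0,0],
    [0,0,0],
    [0,0,0],
    [0,0,0],
    [0,0,0],
    [0,0,0],
    [0,0,0],
    [0,0,0],
  ],
  fingers=[-1,-1,-1,-1,-1,-1,-1,-1],
)

```text
clock: 5.28
tcp_pos: [481.5, -45.4, 15.1]
orientation: [3.14, 0.0, 1.776]
force: [-0.2, 0.7, -1.5]
opening: 0.694
grip_force: 44.2
```

```bash
python3 -c "
from h import *
p,d,c,o=wedges('wrist',(38,55),46,300); cv2.imwrite('pics/w4.png',p[:,:,::-1])
place(-56.8,.83,-1.57,12)"
```

```text
px [310. 281.] area 11014 z 47.7 org [482.7 -46.7] head 11.6 {'len': 59.099998474121094, 'wide': 41.599998474121094, 'narrow': 25.700000762939453, 'dif': 0.20000000298023224, 'side': 1.0}
px [598. 369.] area 308 z 39.5 org [590.3 -40.9] head -127.8 {'len': 2.299999952316284, 'wide': 28.5, 'narrow': 3.5999999046325684, 'dif': -2.0999999046325684, 'side': 1.0}
tcp target [480.8 -43.9]
t 5.325 now [481.4 -45.5  15.1] shift [ 1.6 -0.3  3.1] rot [ 0.1  0.  -0. ] q7 0.46
```

View pics/w4.png

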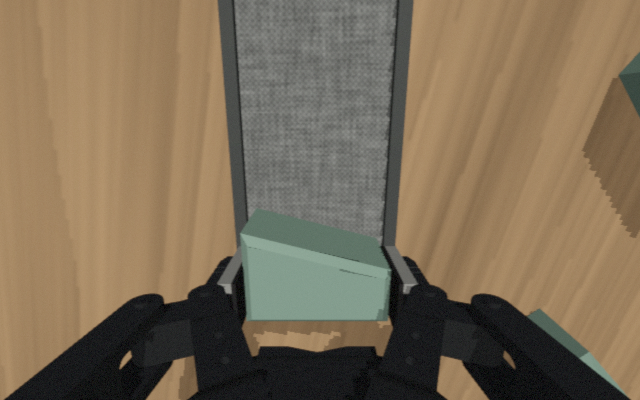

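The held block sits square between the tray walls, with its top at (243–388, 240–320). I lower it the last 3 mm and release.

Call:
play_rows(
  translation=[
    [1.5,-0.3,1.5],
    [1.5,-0.3,3],
    [1.5,-0.3,3.6],
    [1.5,-0.3,3.6],
  ],
  delta_rot=[
    [0,0,0],
    [0,0,0],
    [0,0,0],
    [0,0,0],
  ],
  fingers=[-1,-1,-1,-1],
)

```text
clock: 5.82
tcp_pos: [480.3, -43.8, 11.9]
orientation: [3.141, -0.001, 1.776]
force: [-5.3, 1.7, 17.7]
opening: 0.69
grip_force: 46.8
```

Call:
play_rows(
  translation=[
    [0,0,0],
    [0,0,0],
    [0,0,0],
    [0,0,0],
    [0,0,-20],
    [0,0,-60],
    [0,0,-110],
    [0,0,-160],
    [0,0,-190],
    [0,0,-190],
  ],
  delta_rot=[
    [0,0,0],
    [0,0,0],
    [0,0,0],
    [0,0,0],
    [0,0,0],
    [0,0,0],
    [0,0,0],
    [0,0,0],
    [0,0,0],
    [0,0,0],
  ],
  fingers=[1,1,1,1,1,1,1,1,1,1],
)

```text
clock: 7.08
tcp_pos: [481.7, -44.1, 202.8]
orientation: [3.137, 0.0, 1.776]
force: [0.4, -0.1, -0.4]
opening: 1.001
grip_force: 0.0
```

```bash
python3 -c "
from h import *
p,d,c,o=wedges('wrist',(38,55),43.5,300); cv2.imwrite('pics/w5.png',p[:,:,::-1])
for k in o:
  if k[2]: v=k[2][0]-TC; print('tray xy',(v@UX).round(1),(v@UY).round(1))
go(629,230,200,38)"
```

```text
px [493. 109.] area 2097 z 40.7 org [629.7  66.5] head 155.3 {'len': 57.099998474121094, 'wide': 37.29999923706055, 'narrow': 22.100000381469727, 'dif': 0.699999988079071, 'side': 1.0}
px [312. 183.] area 1852 z 44.5 org [481.5 -45.1] head 10.9 {'len': 58.599998474121094, 'wide': 38.0, 'narrow': 22.600000381469727, 'dif': 1.5, 'side': 1.0}
px [443. 247.] area 1248 z 40.7 org [600.4 -62.5] head -125.0 {'len': 25.0, 'wide': 56.79999923706055, 'narrow': 55.900001525878906, 'dif': -1.0, 'side': 1.0}
tray xy 167.5 22.4
tray xy -0.4 -56.5
tray xy 112.4 -97.9
t 7.125 now [480.6 -44.  201.3] shift [237.9 201.1   1.7] rot [  0.1   0.  -26.2] q7 0.33
```

```bash
python3 -c "
from h import *
go(630,66.5,6,-24.7)"
```

```text
t 7.125 now [480.6 -44.  201.3] shift [ 77.7 168.4 195.6] rot [ 0.1 -0.  36.5] q7 0.33
```

Call:
play_rows(
  translation=[
    [20,42,0],
    [40,84,5],
    [60,126,30],
    [77.7,168.4,60],
    [77.7,168.4,100],
    [77.7,168.4,145],
    [77.7,168.4,175],
    [77.7,168.4,193],
    [77.7,168.4,195],
    [77.7,168.4,195],
  ],
  delta_rot=[
    [0,0,10],
    [0,0,20],
    [0,0,30],
    [0,0,36.5],
    [0,0,36.5],
    [0,0,36.5],
    [0,0,36.5],
    [0,0,36.5],
    [0,0,36.5],
    [0,0,36.5],
  ],
  fingers=[1,1,1,1,1,1,1,1,1,1],
)

```text
clock: 8.38
tcp_pos: [629.9, 66.2, 6.4]
orientation: [3.14, -0.001, 1.139]
force: [0.3, 1.2, 0.8]
opening: 0.999
grip_force: 0.0
```

Call:
play_rows(
  translation=[
    [0,0,0],
    [0,0,0],
    [0,0,0],
    [0,0,0],
  ],
  delta_rot=[
    [0,0,0],
    [0,0,0],
    [0,0,0],
    [0,0,0],
  ],
  fingers=[-1,-1,-1,-1],
)

```text
clock: 8.88
tcp_pos: [630.4, 66.4, 7.1]
orientation: [3.14, -0.001, 1.139]
force: [-0.0, -0.2, 6.2]
opening: 0.695
grip_force: 44.3
```

```bash
cat >> h.py <<'E'
def inhand(ty,zt,flip,hover,zr=(35,48)):
    p,d,c,o=wedges("wrist",zr,39.2,3000)
    r=o[-1][2]; s=manip.get_state(); u=np.radians(r[1]); b=np.array([np.cos(u),np.sin(u)]); v=r[0]-np.array(s["tcp_pos"])[:2]
    al,la=v@b,-v[0]*b[1]+v[1]*b[0]; Y=Ro.from_euler("xyz",s["orientation"]).as_matrix()[:,1]
    print("along",al.round(2),"lat",la.round(2),"tool y",np.degrees(np.arctan2(Y[1],Y[0])).round(1))
    place(ty,al,la,hover,flip); place(ty,al,la,zt,flip); return p
E
python3 -c "
from h import *
p=inhand(-13.6,14,True,100); cv2.imwrite('pics/w6.png',p[:,:,::-1])"
```

```text
px [322. 294.] area 10219 z 40.5 org [632.8  70. ] head 155.0 {'len': 58.70000076293945, 'wide': 40.0, 'narrow': 24.100000381469727, 'dif': 1.5, 'side': 1.0}
along -0.67 lat -4.25 tool y -24.7
tcp target [473.3  -7.3]
t 8.925 now [630.4  66.4   7.2] shift [-132.6 -111.7  -93.3] rot [  0.1  -0.  -36.5] q7 -0.29
tcp target [473.3  -7.3]
t 8.925 now [630.4  66.4   7.2] shift [-132.7 -111.8   -7.3] rot [  0.1  -0.  -36.5] q7 -0.29
```

```bash
python3 -c "
from h import *
inhand(-13.6,14,True,100,(39,48)); inhand(-13.6,14,True,100,(37.5,48)) "
```

```text
px [322. 298.] area 8822 z 40.7 org [631.7  68. ] head 155.5 {'len': 57.099998474121094, 'wide': 36.70000076293945, 'narrow': 21.200000762939453, 'dif': 0.10000000149011612, 'side': 1.0}
along -0.52 lat -1.98 tool y -24.7
tcp target [473.   -5.1]
t 8.975 now [630.4  66.4   7.1] shift [-130.7 -112.9  -93.3] rot [  0.1  -0.  -36.5] q7 -0.29
tcp target [473.   -5.1]
t 8.975 now [630.4  66.4   7.1] shift [-130.8 -113.    -7.3] rot [  0.1  -0.  -36.5] q7 -0.29
px [322. 296.] area 9743 z 40.5 org [632.3  69. ] head 154.7 {'len': 58.70000076293945, 'wide': 38.599998474121094, 'narrow': 23.100000381469727, 'dif': 1.100000023841858, 'side': 1.0}
along -0.67 lat -3.13 tool y -24.7
tcp target [473.1  -6.2]
t 9.025 now [630.4  66.4   7.2] shift [-131.7 -112.3  -93.3] rot [  0.1  -0.  -36.5] q7 -0.29
tcp target [473.1  -6.2]
t 9.025 now [630.4  66.4   7.2] shift [-131.8 -112.5   -7.3] rot [  0.1  -0.  -36.5] q7 -0.29
```

Call:
play_rows(
  translation=[
    [0,0,-30],
    [0,0,-75],
    [-30,-26,-100],
    [-70,-60,-100],
    [-105,-90,-100],
    [-131,-113,-100],
    [-131,-113,-100],
    [-131,-113,-100],
  ],
  delta_rot=[
    [0,0,0],
    [0,0,0],
    [0,0,-8],
    [0,0,-17],
    [0,0,-26],
    [0,0,-36.5],
    [0,0,-36.5],
    [0,0,-36.5],
  ],
  fingers=[-1,-1,-1,-1,-1,-1,-1,-1],
)

```text
clock: 10.02
tcp_pos: [472.7, -5.1, 106.1]
orientation: [3.14, -0.0, 1.775]
force: [1.0, 0.5, -2.2]
opening: 0.694
grip_force: 44.3
```

```bash
python3 -c "
from h import *
place(-13.3,-.5,-2,14,True)
p,d=viewer.grab_frame('wrist');cv2.imwrite('pics/w7.png',p[:,:,::-1])"
```

```text
tcp target [472.9  -4.8]
t 10.025 now [472.7  -5.1 106.1] shift [ 0.2  0.2 92.1] rot [ 0.1 -0.  -0.1] q7 0.29
```

View pics/w7.png

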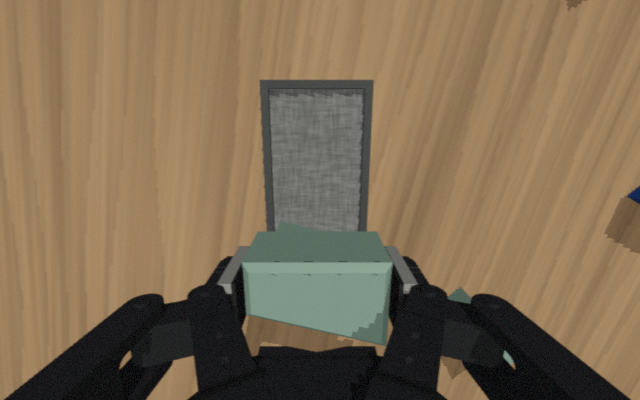

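The held block is aligned with the tray and its straight side faces the open half, at about row 263. I lower and release it.

Call:
play_rows(
  translation=[
    [0.2,0.2,30],
    [0.2,0.2,60],
    [0.2,0.2,80],
    [0.2,0.2,90],
    [0.2,0.2,92.5],
    [0.2,0.2,94],
    [0.2,0.2,94.8],
    [0.2,0.2,94.8],
  ],
  delta_rot=[
    [0,0,0],
    [0,0,0],
    [0,0,0],
    [0,0,0],
    [0,0,0],
    [0,0,0],
    [0,0,0],
    [0,0,0],
  ],
  fingers=[-1,-1,-1,-1,-1,-1,-1,-1],
)

```text
clock: 11.08
tcp_pos: [472.2, -5.1, 11.3]
orientation: [3.141, 0.0, 1.776]
force: [0.3, -0.2, -1.1]
opening: 0.692
grip_force: 44.2
```

```bash
python3 -c "
from h import *
s=manip.get_state();print(s['force'],s['ft_torque'])
wedges('wrist',(41,55),43.8,1500)
go(629,-82,200,-35)"
```

```text
[ 0.2895919  -0.20122489 -1.14508477] [0.01253242 0.03611052 0.03438898]
px [322. 296.] area 10070 z 44.7 org [472.5  -1.7] head -168.5 {'len': 58.599998474121094, 'wide': 39.400001525878906, 'narrow': 23.899999618530273, 'dif': 0.699999988079071, 'side': 1.0}
px [286. 339.] area 1617 z 43.6 org [499.7 -28.4] head -90.7 {'len': 7.599999904632568, 'wide': 38.0, 'narrow': 37.099998474121094, 'dif': 6.099999904632568, 'side': -1.0}
t 11.125 now [472.2  -5.1  11.3] shift [-107.3  138.  -188.6] rot [ 0.  -0.  46.8] q7 0.35
```

Almost touching the felt; I press down 0.8 mm more, release and retreat to hover.

Call:
play_rows(
  translation=[
    [0,0,0.4],
    [0,0,0.8],
    [0,0,0.8],
    [0,0,0.8],
    [0,0,0.8],
    [0,0,-20],
    [0,0,-65],
    [0,0,-120],
    [0,0,-170],
    [0,0,-190],
  ],
  delta_rot=[
    [0,0,0],
    [0,0,0],
    [0,0,0],
    [0,0,0],
    [0,0,0],
    [0,0,0],
    [0,0,0],
    [0,0,0],
    [0,0,0],
    [0,0,0],
  ],
  fingers=[-1,-1,1,1,1,1,1,1,1,1],
)

```text
clock: 12.38
tcp_pos: [473.2, -5.1, 203.7]
orientation: [3.137, 0.0, 1.776]
force: [0.1, -0.4, 0.2]
opening: 1.003
grip_force: 0.0
```

```bash
python3 -c "
from h import *
p,d,c,o=wedges('wrist',(38.5,55),43.5,300); cv2.imwrite('pics/w8.png',p[:,:,::-1])
for k in o:
  if k[2]: v=k[2][0]-TC; print('tray xy',(v@UX).round(1),(v@UY).round(1))
go(629,-82,200,-35)"
```

```text
px [317. 188.] area 1884 z 44.5 org [472.5  -2.1] head -167.6 {'len': 57.900001525878906, 'wide': 39.70000076293945, 'narrow': 23.799999237060547, 'dif': -1.399999976158142, 'side': 1.0}
px [312. 220.] area 1678 z 44.5 org [481.2 -45.1] head 12.7 {'len': 58.20000076293945, 'wide': 39.599998474121094, 'narrow': 22.100000381469727, 'dif': 1.0, 'side': 1.0}
tray xy -0.4 -12.5
tray xy -0.7 -56.4
t 12.425 now [474.   -5.1 204.9] shift [-106.8  136.1    5.8] rot [ 0.3 -0.1 46.7] q7 0.23
```

View pics/w8.png

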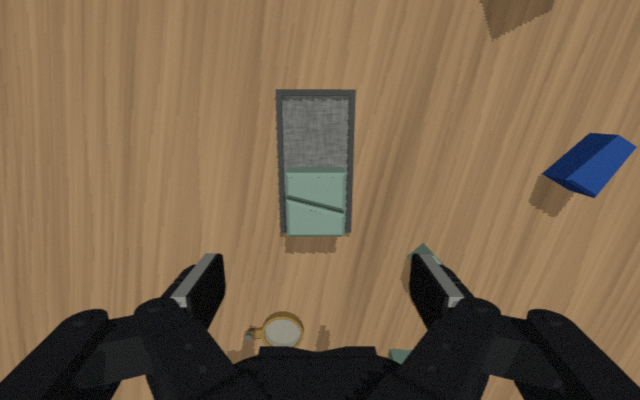

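Both blocks are flat and parallel in the tray, at about (316,188) and (312,220). Next is the wedge at (629,230).

```bash
python3 -c "
from h import *
go(631,230,160,38)"
```

```text
t 12.425 now [474.   -5.1 204.9] shift [198.2 201.3  46.1] rot [  0.3   0.1 -26.3] q7 0.23
```

Call:
play_rows(
  translation=[
    [35,35,0],
    [75,76,0],
    [115,117,10],
    [155,157,25],
    [185,188,35],
    [198,201,44],
    [198,201,44],
    [198,201,44],
  ],
  delta_rot=[
    [0,0,-5],
    [0,0,-10],
    [0,0,-15],
    [0,0,-20],
    [0,0,-26.3],
    [0,0,-26.3],
    [0,0,-26.3],
    [0,0,-26.3],
  ],
  fingers=[1,1,1,1,1,1,1,1],
)

```text
clock: 13.42
tcp_pos: [628.0, 227.4, 157.0]
orientation: [-3.14, 0.001, 2.232]
force: [-0.3, -0.6, 0.7]
opening: 1.003
grip_force: 0.0
```

```bash
python3 -c "
from h import *
p,d,c,o=wedges('wrist',(38,48),39.5,800)
for k in o:
  if k[2]: go(*k[2][0],6,k[2][1])"
```

```text
px [322. 191.] area 2315 z 40.6 org [634.1 232.3] head 38.4 {'len': 57.099998474121094, 'wide': 36.79999923706055, 'narrow': 22.5, 'dif': -1.100000023841858, 'side': 1.0}
px [ 31. 301.] area 3776 z 44.3 org [466.9 -28.4] head -74.3 {'len': 69.9000015258789, 'wide': 64.30000305175781, 'narrow': 44.20000076293945, 'dif': 7.199999809265137, 'side': 1.0}
t 13.475 now [628.2 227.5 157.4] shift [  0.4   7.6 151.4] rot [-0.   0.1 -0.5] q7 0.32
t 13.475 now [628.2 227.5 157.4] shift [-102.7 -284.4  151.6] rot [0.000e+00 1.000e-01 1.122e+02] q7 0.32
```

Call:
play_rows(
  translation=[
    [0.2,7,40],
    [0.2,7,85],
    [0.2,7,120],
    [0.2,7,145],
    [0.2,7,151],
    [0.2,7,151],
    [0.2,7,151],
    [0.2,7,151],
    [0.2,7,151],
    [0.2,7,151],
  ],
  delta_rot=[
    [0,0,-0.5],
    [0,0,-0.5],
    [0,0,-0.5],
    [0,0,-0.5],
    [0,0,-0.5],
    [0,0,-0.5],
    [0,0,-0.5],
    [0,0,-0.5],
    [0,0,-0.5],
    [0,0,-0.5],
  ],
  fingers=[1,1,1,1,1,1,-1,-1,-1,-1],
)

```text
clock: 14.72
tcp_pos: [634.6, 234.3, 7.5]
orientation: [3.14, 0.001, 2.244]
force: [-1.5, -0.5, 6.1]
opening: 0.692
grip_force: 44.6
```

```bash
python3 -c "
from h import *
inhand(13.8,14,False,105,(38.5,48))"
```

```text
px [309. 283.] area 9596 z 40.6 org [635.7 234.5] head 38.8 {'len': 58.400001525878906, 'wide': 37.900001525878906, 'narrow': 21.700000762939453, 'dif': 0.6000000238418579, 'side': 1.0}
along 0.94 lat -0.42 tool y 38.6
tcp target [466.5  24. ]
t 14.775 now [634.7 234.3   7.5] shift [ -59.7 -262.4  -97.9] rot [ 0.1  0.  26.8] q7 0.34
tcp target [466.5  24. ]
t 14.775 now [634.7 234.3   7.5] shift [ -59.6 -262.6   -6.9] rot [ 0.1  0.  26.8] q7 0.34
```

Call:
play_rows(
  translation=[
    [0,0,-30],
    [0,0,-75],
    [-10,-44,-100],
    [-22,-96,-102],
    [-34,-148,-102],
    [-46,-200,-102],
    [-55,-240,-102],
    [-59,-262.5,-102],
    [-59,-262.5,-102],
    [-59,-262.5,-102],
  ],
  delta_rot=[
    [0,0,0],
    [0,0,0],
    [0,0,5],
    [0,0,10],
    [0,0,15],
    [0,0,20],
    [0,0,26.8],
    [0,0,26.8],
    [0,0,26.8],
    [0,0,26.8],
  ],
  fingers=[-1,-1,-1,-1,-1,-1,-1,-1,-1,-1],
)

```text
clock: 16.02
tcp_pos: [466.4, 25.4, 108.3]
orientation: [3.14, -0.0, 1.777]
force: [-0.2, 0.8, -1.2]
opening: 0.697
grip_force: 44.2
```

```bash
python3 -c "
from h import *
place(14.2,.94,-.42,11.5)"
```

```text
tcp target [466.4  24.4]
t 16.025 now [466.4  25.4 108.3] shift [-1.  -0.3 96.8] rot [ 0.1 -0.   0. ] q7 0.22
```

Call:
play_rows(
  translation=[
    [0,0,20],
    [0,0,35],
    [-0.4,0,42],
    [-0.4,0,42],
  ],
  delta_rot=[
    [0,0,0],
    [0,0,0],
    [0,0,0],
    [0,0,0],
  ],
  fingers=[-1,-1,-1,-1],
)

```text
clock: 16.52
tcp_pos: [465.2, 24.1, 65.5]
orientation: [-3.141, 0.0, 1.776]
force: [0.5, -0.2, -1.3]
opening: 0.696
grip_force: 44.2
```

```bash
python3 -c "
from h import *
place(14.2,.94,-.42,11.5)"
```

```text
tcp target [466.4  24.4]
t 16.525 now [465.2  24.1  65.5] shift [ 0.1  1.3 54. ] rot [-0.1  0.  -0. ] q7 0.26
```

Call:
play_rows(
  translation=[
    [0.3,1,25],
    [0.3,1,42],
    [0.3,1,50],
    [0.3,1,52],
    [0.3,1,53.5],
    [0.3,1,54.8],
    [0.3,1,54.8],
  ],
  delta_rot=[
    [0,0,0],
    [0,0,0],
    [0,0,0],
    [0,0,0],
    [0,0,0],
    [0,0,0],
    [0,0,0],
  ],
  fingers=[-1,-1,-1,-1,-1,-1,-1],
)

```text
clock: 17.4
tcp_pos: [466.6, 24.6, 11.5]
orientation: [3.141, 0.0, 1.776]
force: [-1.5, 1.2, 1.3]
opening: 0.694
grip_force: 44.3
```

```bash
python3 -c "
from h import *
place(14.2,.94,-.42,11.5)"
```

```text
tcp target [466.4  24.4]
t 17.4 now [466.6  24.6  11.5] shift [-0.1 -0.2 -0. ] rot [ 0.  0. -0.] q7 0.29
```

Contact is starting; I press slightly, release and retreat.

Call:
play_rows(
  translation=[
    [0,0,0.4],
    [0,0,0.4],
    [0,0,0.4],
    [0,0,0.4],
    [0,0,0.4],
    [0,0,-20],
    [0,0,-65],
    [0,0,-120],
    [0,0,-170],
    [0,0,-190],
  ],
  delta_rot=[
    [0,0,0],
    [0,0,0],
    [0,0,0],
    [0,0,0],
    [0,0,0],
    [0,0,0],
    [0,0,0],
    [0,0,0],
    [0,0,0],
    [0,0,0],
  ],
  fingers=[-1,-1,1,1,1,1,1,1,1,1],
)

```text
clock: 18.65
tcp_pos: [467.5, 24.6, 203.9]
orientation: [3.137, -0.0, 1.776]
force: [-0.6, 0.1, -1.0]
opening: 1.0
grip_force: 0.0
```

```bash
python3 -c "
from h import *
p,d,c,o=wedges('wrist',(41,55),43.5,300); cv2.imwrite('pics/w9.png',p[:,:,::-1])
for k in o:
  if k[2]: v=k[2][0]-TC; print('tray xy',(v@UX).round(1),(v@UY).round(1))
go(629,-83,160,-35)"
```

```text
px [312. 182.] area 1828 z 44.6 org [467.6  24.2] head 11.4 {'len': 57.79999923706055, 'wide': 37.900001525878906, 'narrow': 22.799999237060547, 'dif': 0.6000000238418579, 'side': 1.0}
px [317. 217.] area 1706 z 44.5 org [472.5  -2.7] head -168.9 {'len': 58.29999923706055, 'wide': 38.599998474121094, 'narrow': 23.299999237060547, 'dif': 1.100000023841858, 'side': 1.0}
px [312. 247.] area 1526 z 44.6 org [481.2 -45.1] head 12.4 {'len': 58.400001525878906, 'wide': 38.5, 'narrow': 22.200000762939453, 'dif': -1.7000000476837158, 'side': 1.0}
tray xy 0.2 14.1
tray xy -0.5 -13.1
tray xy -0.6 -56.5
t 18.7 now [468.3  24.7 205.1] shift [-138.2  135.1   45.9] rot [ 0.3 -0.2 46.7] q7 0.16
```

View pics/w9.png

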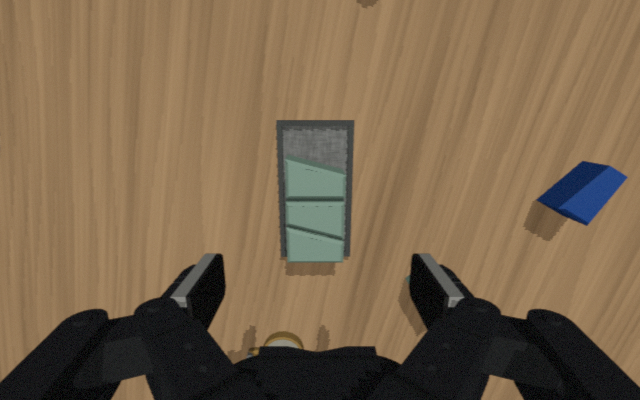

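Three blocks are in place, at tray y -56.5, -13.1 and 14.1. Now the last one, W3.

Call:
play_rows(
  translation=[
    [-35,34,0],
    [-75,74,5],
    [-110,107,20],
    [-130,127,35],
    [-137,135,44],
    [-137,135,44],
    [-137,135,44],
  ],
  delta_rot=[
    [0,0,10],
    [0,0,20],
    [0,0,30],
    [0,0,40],
    [0,0,46.7],
    [0,0,46.7],
    [0,0,46.7],
  ],
  fingers=[1,1,1,1,1,1,1],
)

```text
clock: 19.58
tcp_pos: [625.8, -81.6, 156.9]
orientation: [-3.141, 0.0, 0.964]
force: [0.4, -0.3, -0.8]
opening: 0.996
grip_force: 0.0
```

```bash
python3 -c "
from h import *
p,d,c,o=wedges('wrist',(39,48),39.5,800)
for k in o:
  if k[2]: go(*k[2][0],6,k[2][1]-180)"
```

```text
px [ 91. 200.] area 2512 z 44.4 org [467.3  24.4] head 11.9 {'len': 60.20000076293945, 'wide': 39.79999923706055, 'narrow': 24.0, 'dif': -0.5, 'side': 1.0}
px [325. 199.] area 2138 z 40.6 org [632.5 -81.4] head 145.7 {'len': 56.0, 'wide': 36.29999923706055, 'narrow': 20.799999237060547, 'dif': 0.5, 'side': 1.0}
px [130. 223.] area 2345 z 44.4 org [472.4  -3.2] head -168.3 {'len': 60.099998474121094, 'wide': 40.099998474121094, 'narrow': 23.100000381469727, 'dif': 0.800000011920929, 'side': 1.0}
px [159. 252.] area 2137 z 44.4 org [481.4 -45.4] head 11.6 {'len': 60.29999923706055, 'wide': 38.900001525878906, 'narrow': 23.5, 'dif': -0.4000000059604645, 'side': 1.0}
t 19.625 now [625.9 -81.6 157.3] shift [  -3.5 -190.7  151.3] rot [ -0.    0.  133.3] q7 -0.27
t 19.625 now [625.9 -81.6 157.3] shift [  3.8   5.3 151.3] rot [-0.  -0.  -0.5] q7 -0.27
t 19.625 now [625.9 -81.6 157.3] shift [ -23.3 -170.8  151.3] rot [ -0.   -0.  -46.5] q7 -0.27
t 19.625 now [625.9 -81.6 157.3] shift [ -52.9 -139.3  151.3] rot [ -0.    0.  133.6] q7 -0.27
```

Call:
play_rows(
  translation=[
    [3,5,40],
    [3,5,85],
    [3,5,120],
    [3,5,145],
    [3,5,151],
    [3,5,151],
    [3,5,151],
    [3,5,151],
    [3,5,151],
    [3,5,151],
  ],
  delta_rot=[
    [0,0,-0.5],
    [0,0,-0.5],
    [0,0,-0.5],
    [0,0,-0.5],
    [0,0,-0.5],
    [0,0,-0.5],
    [0,0,-0.5],
    [0,0,-0.5],
    [0,0,-0.5],
    [0,0,-0.5],
  ],
  fingers=[1,1,1,1,1,1,-1,-1,-1,-1],
)

```text
clock: 20.88
tcp_pos: [633.1, -82.5, 7.6]
orientation: [3.14, -0.001, 0.97]
force: [-1.7, -0.2, 5.5]
opening: 0.697
grip_force: 44.3
```

```bash
python3 -c "
from h import *
inhand(57.4,14,True,105,(39,48))"
```

```text
px [322. 302.] area 8638 z 40.6 org [633.4 -82.7] head 145.4 {'len': 57.099998474121094, 'wide': 36.599998474121094, 'narrow': 21.0, 'dif': 0.5, 'side': 1.0}
along -0.42 lat 0.0 tool y -34.4
tcp target [458.1  66.4]
t 20.925 now [633.1 -82.5   7.6] shift [  24.  -228.3  -97.7] rot [  0.1  -0.  -46.2] q7 -0.18
tcp target [458.1  66.4]
t 20.925 now [633.1 -82.5   7.6] shift [  23.9 -228.5   -6.7] rot [  0.1  -0.  -46.2] q7 -0.18
```

Call:
play_rows(
  translation=[
    [0,0,-30],
    [0,0,-75],
    [5,-45,-102],
    [11,-95,-105],
    [16,-145,-105],
    [20,-190,-105],
    [24,-220,-105],
    [24,-228.4,-105],
    [24,-228.4,-105],
    [24,-228.4,-105],
  ],
  delta_rot=[
    [0,0,0],
    [0,0,0],
    [0,0,-10],
    [0,0,-20],
    [0,0,-30],
    [0,0,-40],
    [0,0,-46.2],
    [0,0,-46.2],
    [0,0,-46.2],
    [0,0,-46.2],
  ],
  fingers=[-1,-1,-1,-1,-1,-1,-1,-1,-1,-1],
)

```text
clock: 22.18
tcp_pos: [458.6, 65.5, 111.3]
orientation: [3.14, 0.001, 1.774]
force: [0.5, -0.7, -1.3]
opening: 0.696
grip_force: 44.2
```

Call:
play_rows(
  translation=[
    [0,0,20],
    [0,0,40],
    [0,0,45],
    [0,0,45],
  ],
  delta_rot=[
    [0,0,0],
    [0,0,0],
    [0,0,0],
    [0,0,0],
  ],
  fingers=[-1,-1,-1,-1],
)

```text
clock: 22.68
tcp_pos: [457.8, 65.9, 66.1]
orientation: [-3.141, 0.0, 1.775]
force: [0.1, 0.4, -1.6]
opening: 0.698
grip_force: 44.1
```

```bash
python3 -c "
from h import *
place(57.4,-.42,0,11.5,True)
p,d,c,o=wedges('wrist',(90,110),96,300)
for k in o:
  if k[2]: v=k[2][0]-TC; print('tray xy',(v@UX).round(1),(v@UY).round(1))"
```

```text
tcp target [458.2  66.4]
t 22.675 now [457.8  65.9  66.1] shift [ 0.4  0.5 54.6] rot [-0.   0.  -0.1] q7 0.17
px [321. 296.] area 10704 z 99.0 org [458.3  68. ] head -169.0 {'len': 59.70000076293945, 'wide': 42.5, 'narrow': 26.799999237060547, 'dif': 1.100000023841858, 'side': 1.0}
tray xy 0.0 59.0
```

Call:
play_rows(
  translation=[
    [0.4,0.4,25],
    [0.4,0.4,42],
    [0.4,0.4,50],
    [0.4,0.4,52],
    [0.4,0.4,53.5],
    [0.4,0.4,55],
    [0.4,0.4,55],
  ],
  delta_rot=[
    [0,0,0],
    [0,0,0],
    [0,0,0],
    [0,0,0],
    [0,0,0],
    [0,0,0],
    [0,0,0],
  ],
  fingers=[-1,-1,-1,-1,-1,-1,-1],
)

```text
clock: 23.6
tcp_pos: [458.1, 67.0, 11.5]
orientation: [3.141, -0.0, 1.776]
force: [-0.7, 0.3, 2.2]
opening: 0.693
grip_force: 44.5
```

```bash
python3 -c "
from h import *
place(57.4,-.42,0,11.5,True)
wedges('wrist',(42.5,55),43.8,1000)"
```

```text
tcp target [458.2  66.4]
t 23.6 now [458.1  67.   11.5] shift [-0.6 -0.   0. ] rot [ 0.1 -0.  -0. ] q7 0.21
px [322. 301.] area 9088 z 44.6 org [458.9  67.3] head -168.5 {'len': 57.599998474121094, 'wide': 37.5, 'narrow': 22.0, 'dif': 0.5, 'side': 1.0}
```

Light contact of 2 N on the felt, so I release and retreat.

Call:
play_rows(
  translation=[
    [0,0,0.3],
    [0,0,0.3],
    [0,0,0.3],
    [0,0,0.3],
    [0,0,0.3],
    [0,0,-20],
    [0,0,-65],
    [0,0,-120],
    [0,0,-170],
    [0,0,-190],
  ],
  delta_rot=[
    [0,0,0],
    [0,0,0],
    [0,0,0],
    [0,0,0],
    [0,0,0],
    [0,0,0],
    [0,0,0],
    [0,0,0],
    [0,0,0],
    [0,0,0],
  ],
  fingers=[-1,-1,1,1,1,1,1,1,1,1],
)

```text
clock: 24.9
tcp_pos: [459.0, 67.2, 203.9]
orientation: [3.137, -0.001, 1.776]
force: [0.8, 0.8, -1.2]
opening: 1.0
grip_force: 0.0
```

Call:
play_rows(
  translation=[
    [0,0,0],
    [0,0,0],
    [0,0,0],
    [0,0,0],
  ],
  delta_rot=[
    [0,0,0],
    [0,0,0],
    [0,0,0],
    [0,0,0],
  ],
  fingers=[1,1,1,1],
)

```text
clock: 25.4
tcp_pos: [457.2, 66.8, 200.3]
orientation: [-3.14, 0.0, 1.776]
force: [-0.7, 0.5, 0.6]
opening: 1.003
grip_force: 0.0
```

```bash
python3 -c "
from h import *
p,d,c,o=wedges('wrist',(41.5,55),43.5,300); cv2.imwrite('pics/w10.png',p[:,:,::-1])
for k in o:
  if k[2]: v=k[2][0]-TC; print('tray xy',(v@UX).round(1),(v@UY).round(1))"
```

```text
px [320. 191.] area 1832 z 44.6 org [458.8  66.9] head -167.9 {'len': 57.900001525878906, 'wide': 38.29999923706055, 'narrow': 22.5, 'dif': -0.800000011920929, 'side': 1.0}
px [315. 224.] area 1668 z 44.6 org [467.4  24.7] head 11.5 {'len': 58.20000076293945, 'wide': 37.900001525878906, 'narrow': 22.200000762939453, 'dif': 0.6000000238418579, 'side': 1.0}
px [319. 257.] area 1530 z 44.6 org [472.3  -2.6] head -168.7 {'len': 58.099998474121094, 'wide': 38.400001525878906, 'narrow': 22.899999618530273, 'dif': 0.800000011920929, 'side': 1.0}
px [315. 285.] area 1369 z 44.6 org [481. -45.] head 11.1 {'len': 57.79999923706055, 'wide': 37.5, 'narrow': 21.899999618530273, 'dif': 1.399999976158142, 'side': 1.0}
tray xy 0.3 57.7
tray xy 0.1 14.7
tray xy -0.6 -13.0
tray xy -0.8 -56.3
```

View pics/w10.png

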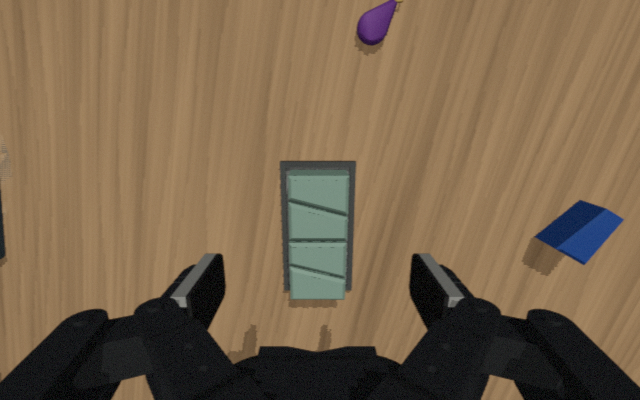

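All four blocks fill the tray between (288,170) and (348,298), head to tail with small even gaps. All tops are level at z 44.6, so I hand in.

```bash
python3 -c "
from rig import manip
print(manip.close_job())"
```

```text
the job is handed in; nothing more can be done
None
```

The four tapered blocks are packed head to tail in the tray, flat on the felt and square to it at tray y of about -56, -13, 15 and 58 mm by the wrist camera, and the job was handed in at about 25 s of the 93 s limit; no verdict was shown.

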